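# Scrape chocolate scrap off the marble into the scrap tray

## Task

Take the orange sprung scraper from its rack and scrape all four broken pieces of chocolate off the marble slab into the metal scrap tray below the edge on the robot's right, then hang the scraper back in its rack the way it was. Whenever the blade pushes a piece along the slab, keep the blade sprung down on the marble by light pressure, but never press so hard that its spring bottoms out. For hygiene the gripper must not touch the chocolate, and the finished bar on the slab, the jar near the rack and the stack of moulds stay where they are.

Things in the scene. Friction and masses are not known exactly. Their poses are not given: they have to be found in the camera images.
- slab: Pale marble slab, 300 (x) by 340 (y) by 22 mm thick on feet, fixed. Origin: centre of its top face. The scrap tray hangs below its -y edge (y = -170 in this frame); z up. Its height above the table (95 to 105 mm) and its yaw vary.
- bin: Open aluminium scrap tray fixed under the slab's -y edge, outside 280 (x) by 150 (y) by 65 mm high, walls 4 mm, rim 25 mm below the slab's top. Origin: centre of its underside, 235 mm to -y, 30 mm to -x and 90 mm below the slab's origin; axes parallel to the slab's; its +y wall lies under the slab's edge.
- rack: White plastic scraper rack, fixed: base 110 (x) by 60 (y) mm and two upright walls 100 mm long (x), 6 mm thick, their tops 85 mm above the table, with an 18 mm wide slot along x between them, open at both ends. Origin: centre of the underside.
- scraper: Orange handle bar 130 (x) by 32 (y) by 34 (z) mm, gripped from above across y; 0.23 kg. Origin: centre of its flat underside, z up. A steel blade 150 (x) by 4 (y) mm stands straight down from it; its edge is 50 to 75 mm below the underside, a hidden setting to be felt. In the rack the blade hangs in the slot and the underside rests on the wall tops, 85 mm up.
- press (a joint): How far the scraper's blade is pushed up against its spring towards the handle, in m: 0 hanging free, 0.010 at the stop (spring bottomed). It begins to move at 2 N and takes 0.5 N more per mm (4.5 N at 5 mm, 7 N at the stop).
- chunk_a: Dark brown two-square piece of chocolate, 44 by 26 by 16 mm, loose on the slab. Origin: centre of its underside.
- chunk_b: Milk-brown lump of chocolate, 34 by 28 by 23 mm. Origin: centre of its underside.
- chunk_c: Dark brown broken lump, 36 by 26 by 22 mm. Origin: centre of its underside.
- chunk_d: White chocolate square, 30 by 30 by 16 mm. Origin: centre of its underside.
- good_bar: Finished milk chocolate bar, 46 (x) by 104 (y) by 12 mm, lying on the far (+x) strip of the slab; stays there. Origin: centre of its underside.
- tub: Brown jar with white lid, 70 mm across, 85 mm high, standing beside the rack; stays there. Origin: centre of its underside.
- moulds: Clear block of stacked praline moulds, 135 by 275 by 50 mm, to the right of the tray; stays there. Origin: centre of its underside.
Mind the look-alikes: they are no part of the job. What is meant by the scraper is not turquoise, and is the larger of those in its own colour.

How it is judged:
By the outcome, as a careful person would: the job done as asked, in the order asked, and still so for the second after the job is handed in, with the robot touching nothing.
It also fails if it takes over 67 s, if anything falls off the work surface, if the arm or the gripper's body presses on something with over 40 N, if the wrist force passes 120 N, or if a joint passes its speed limit or range.

## Robot

A 6-joint arm with a two-finger parallel gripper is mounted at the origin on the work surface. World frame = base frame: x ahead of the robot, y to its left, z up, the work surface at z = 0. Lengths are in m, angles in rad, forces in N, time in s.
With the tool pointing down it reaches from about 0.325 to 0.9 m from the base axis. Payload 3.5 kg.
Tool frame: the origin (TCP) lies between the finger pads; the fingertips stand 11 mm ahead of it and the grasp point (between the pads) lies 8 mm behind it; y points along the fingers, z is the direction in which the jaws open and shut, and the axes are right-handed (so a half turn about y gives the same grasp; the last joint's range is limited). The gripper opens to 85 mm and grips with 20 to 120 N. Pads are 22 mm wide; open, the fingers measure 114 mm over their backs; the gripper's body (76 mm by 85 mm) begins 54 mm behind the grasp point. The pads swing forward as they close: fully open they stand 13 mm farther back than shut.
Start: joints at [1.209, 0.276, -0.026, 1.268, 0, 1.467], TCP at [0.16, 0.604, 0.242] pointing down, gripper open.
Joint ranges: [-3.12, 3.12], [-0.85, 1.88], [-1.08, 1.24], [-1.95, 2.15], [-1.57, 1.53], [-3.14, 3.14]. Speed limits (rad/s): [2.57, 2.57, 3.14, 3.14, 3.14, 3.14].

## Interface

Orientations are given as a unit quaternion [x, y, z, w].
In Python, from workcell import arm gives the robot as it stands.
- The arm moves only by the tool play_rows, never from a script. Its argument "commands" is a list of rows, each a list of 3 entries, a list of its own where there are three numbers: the shift along the tool's x, y, z in units of 0.05 m (1.0 is 0.05 m), then the turn, a rotation vector about the tool's x, y, z in units of 0.12 rad (1.0 is 0.12 rad), then the gripper's target within -1 to 1 (shut at 1, half-way at 0, fully open at -1). A call has 1 to 20 rows; each row shifts and turns the commanded pose from where the row before left it, along the tool's axes as they then stand; what a row does not reach is not made up. A row lasts 1/10 s, in which the tool goes at most 50 mm and 8.59 degrees, less where a joint would pass 70% of its speed; a pose out of reach is approached as far as the arm can. A call with a number of a shift or a turn outside -1 to 1 is refused whole. A call with a gripper value outside its range is refused whole. The fingers move at their own pace and stop on an object; "squeeze" is the grip in N (left out, the last holds). Time passes only in rows, so rows that do not move let the fingers close. It gives the time, the measured TCP pose, the force and the opening at its end, in the units of the state.
- arm.get_state(): the state, without advancing time (a new reading comes with each control period).
- arm.snapshot(name): name is "scene" or "top"; returns the picture (420x560x3 uint8, red, green, blue); there is no depth.
- arm.camera_model(name): a dict with "mtx" (3x3 intrinsics, pixels), "position" and "attitude" of the camera in the world. Camera axes: x right, y down, z forward; pixel columns grow to the right and rows downward; lengths in m; the calibration is good to about 2 mm. A picture is of the moment at which its call begins. camera_model takes no time and is no camera call.
- arm.sign_off(): hands the job in, once; it reports no verdict.
The state is a dict: "time": time; "joint_positions": joint angles; "qd": joint speeds; "tau": joint torques, N m; "ee_pos": TCP position; "tool_rot": TCP orientation; "force": force on the tool from outside, world axes, zero at the start; "ft_torque": the same for the moment, N m; "width": finger opening in m.
Only numpy, scipy, OpenCV 4.12 (cv2) and the standard library are available. Lean on these libraries where they do the work, as an engineer would, in place of code of your own. Each camera call takes 0.05 s, during which the arm holds its last target. There are 200 camera calls.

## Working session

There is one attempt and no reset: what is moved stays moved. The work goes in short steps, Python scripts to look and compute and a tool call to move; the robot and the scene stay as the last step left them, time stands still between calls to the robot, and variables do not carry over. Pictures are saved under pics/ and viewed, about 8 in all and at most 12, crops included, and the job is handed in when it is done.

Besides the shell and the picture viewer there is one more tool, called after "Call:" as a command line: name --argument value ..., lists and objects as JSON in quotes. play_rows: Moves the arm, as the interface text tells. Shifts and turns lie within -1 to 1; 1 stands for 0.05 m of shift or 0.12 rad of turn. Its arguments: {"type":"object","properties":{"commands":{"type":"array"},"squeeze":{"type":"number"}},"required":["commands"]}

```bash
mkdir -p pics; cat > h.py <<'E'
import numpy as np, cv2
from scipy.spatial.transform import Rotation as R
from workcell import arm
def snap(n,f):
    im=arm.snapshot(n); cv2.imwrite(f,im[:,:,::-1]); return im
def cam(n):
    m=arm.camera_model(n); a=np.array(m['attitude'])
    Rm=R.from_quat(a).as_matrix() if a.size==4 else a
    return np.array(m['mtx']),np.array(m['position']),Rm
def ray(n,u,v,z):
    K,p,Rm=cam(n); d=Rm@np.linalg.solve(K,[u,v,1.]); return p+d*(z-p[2])/d[2]
def proj(n,P):
    K,p,Rm=cam(n); c=K@(Rm.T@(np.array(P)-p)); return c[:2]/c[2]
E
python3 - <<'E'
from h import *
a=snap('top','pics/top0.png');b=snap('scene','pics/scene0.png')
print(arm.camera_model('top'),arm.camera_model('scene'),arm.get_state())
E
```

```text
{'mtx': array([[520.3390491 ,   0.        , 278.83615278],
       [  0.        , 520.3390491 , 204.02597044],
       [  0.        ,   0.        ,   1.        ]]), 'position': array([ 0.23760593, -0.00810494,  1.76825087]), 'attitude': array([ 0.70479524, -0.70453894,  0.05296537, -0.06390009])} {'mtx': array([[388.17777575,   0.        , 272.06193638],
       [  0.        , 388.17777575, 203.04045335],
       [  0.        ,   0.        ,   1.        ]]), 'position': array([ 1.0722022 , -0.52204178,  1.03535915]), 'attitude': array([ 0.86618676,  0.36915249, -0.13087061, -0.31035434])} {'time': 0.1, 'joint_positions': array([ 1.20860030e+00,  2.77061291e-01, -2.77646608e-02,  1.26799874e+00,
       -5.73184248e-05,  1.46742454e+00]), 'qd': array([-0.00117556,  0.00032509,  0.00297986, -0.00055325,  0.00100566,
        0.00069454]), 'tau': array([ 3.41663863e-04, -4.46705389e+01,  2.96129322e+01,  8.50200362e-03,
       -4.23740369e-05, -3.31728831e-07]), 'ee_pos': array([0.15972578, 0.6035269 , 0.24125893]), 'tool_rot': array([ 0.70189601, -0.09139863,  0.0911072 , -0.70049108]), 'force': array([ 0.93349375,  0.58998553, -0.88007017]), 'ft_torque': array([-0.01571778,  0.02913909,  0.04997305]), 'width': 0.08516552875425652}
```

View pics/top0.png

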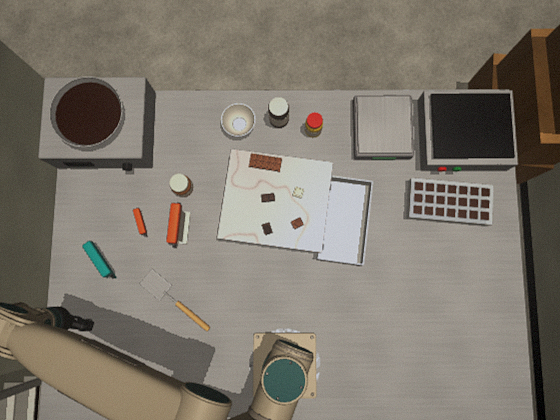

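View pics/scene0.png

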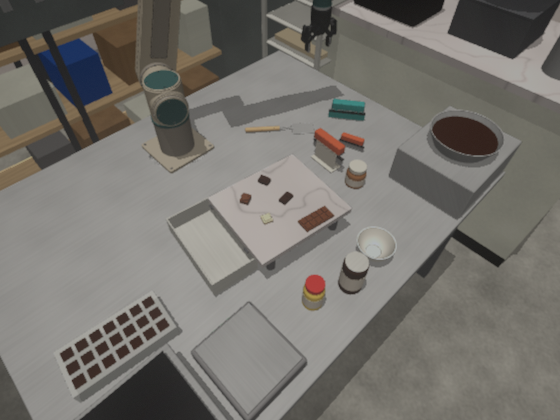

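Candidates in the top view are the large orange bar at (175,223) on the white rack, a small orange one at (140,221) and a turquoise one at (97,258). The large orange one fits: it isn't turquoise, it's the bigger of the two oranges, and it sits on the rack. I'll confirm it in a crop and measure.

```bash
python3 - <<'E'
from h import *
im=cv2.imread('pics/top0.png'); sc=cv2.imread('pics/scene0.png')
c1=cv2.resize(im[140:280,120:380],None,fx=3,fy=3,interpolation=cv2.INTER_CUBIC)[:, :780]
cv2.imwrite('pics/crop1.png',c1)
def blobs(n,img,mask,amin):
    cs,_=cv2.findContours(mask.astype(np.uint8),cv2.RETR_EXTERNAL,cv2.CHAIN_APPROX_NONE)
    out=[]
    for c in cs:
        if cv2.contourArea(c)>=amin:
            r=cv2.minAreaRect(c); out.append((r,cv2.contourArea(c)))
    return out
hsv=cv2.cvtColor(im,cv2.COLOR_BGR2HSV)
h,s,v=[hsv[...,i].astype(int) for i in range(3)]
print('orange')
for r,a in blobs('top',im,((h<14)|(h>172))&(s>170)&(v>110),30):
    bp=cv2.boxPoints(r); w=[ray('top',*p,0.119)[:2].round(4).tolist() for p in bp]
    print(np.round(r[0],1),a,ray('top',*r[0],0.119).round(4),w)
print('dark in slab')
m=np.zeros(h.shape,bool); m[152:250,222:328]=1
for r,a in blobs('top',im,m&(v<130),15):
    bp=cv2.boxPoints(r); print(np.round(r[0],1),a,ray('top',*r[0],0.115).round(4),[ray('top',*p,0.115)[:2].round(4).tolist() for p in bp])
print('white piece')
for r,a in blobs('top',im,m&(s>35)&(v>170),15): print(np.round(r[0],1),a,ray('top',*r[0],0.115).round(4))
print('slab')
m=np.zeros(h.shape,bool); m[140:260,205:345]=1
g=((v>195)&m).astype(np.uint8); g=cv2.morphologyEx(g,cv2.MORPH_CLOSE,np.ones((9,9)));g=cv2.morphologyEx(g,cv2.MORPH_OPEN,np.ones((9,9)))
for r,a in blobs('top',im,g,1000):
    bp=cv2.boxPoints(r); print(r,a,ray('top',*r[0],0.1).round(4),[ray('top',*p,0.1)[:2].round(4).tolist() for p in bp])
E
```

```text
orange
[139.1 220.6] 129.0 [0.4595 0.4663 0.119 ] [[0.4964, 0.4889], [0.5019, 0.4699], [0.4228, 0.4438], [0.4173, 0.4626]]
[173.3 222.5] 320.5 [0.4532 0.3557 0.119 ] [[0.3913, 0.376], [0.5194, 0.3657], [0.5158, 0.3352], [0.3878, 0.3459]]
[314. 120.] 163.0 [ 0.794  -0.0979  0.119 ] [[0.8182, -0.075], [0.818, -0.1212], [0.7699, -0.1206], [0.7701, -0.0746]]
dark in slab
[258.9 244.9] 57.5 [0.3819 0.0811 0.115 ] [[0.3947, 0.1997], [0.4018, 0.1989], [0.3692, -0.037], [0.3621, -0.036]]
[266.5 228.4] 72.5 [0.4349 0.0573 0.115 ] [[0.4476, 0.0754], [0.456, 0.0505], [0.4222, 0.0391], [0.4138, 0.064]]
[296.8 223.1] 70.5 [ 0.4518 -0.0398  0.115 ] [[0.456, -0.0194], [0.4708, -0.0489], [0.4476, -0.0603], [0.4328, -0.0308]]
[267.5 197. ] 87.5 [0.5367 0.0544 0.115 ] [[0.5499, 0.0755], [0.5499, 0.0335], [0.5236, 0.0334], [0.5237, 0.0754]]
[265.1 162.2] 330.5 [0.6523 0.063  0.115 ] [[0.6393, 0.1169], [0.6843, 0.1095], [0.6653, 0.009], [0.6205, 0.0169]]
white piece
slab
((286.85589599609375, 205.08079528808594), (127.53797912597656, 96.28126525878906), 7.594643592834473) 9914.0 [ 0.5127 -0.0081  0.1   ] [[0.3849, 0.2157], [0.7015, 0.1802], [0.6433, -0.2366], [0.3312, -0.189]]
```

View pics/crop1.png

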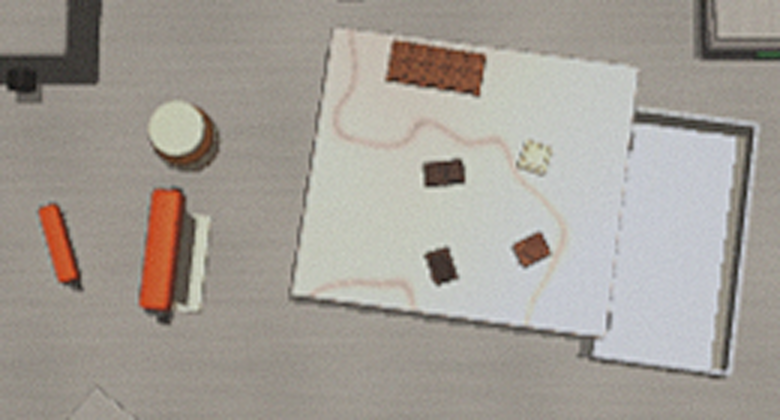

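The crop confirms it: the large orange bar at crop (162,250) sits on the white rack. The jar is at crop (180,130). Chunks: a (444,173), b (532,249), c (441,266), d (535,156); good bar (436,68). Slab corners are clear at (333,28), (637,68), (292,297) and (607,336).

```bash
python3 - <<'E'
from h import *
cr=lambda p:(p[0]/3+120-.33,p[1]/3+140-.33)
C=[ray('top',*cr(p),0.1)[:2] for p in [(333,28),(637,68),(292,297),(607,336)]]
print('corners',np.round(C,4)); TL,TR,BL,BR=C
print('len',np.linalg.norm(TL-TR),np.linalg.norm(BL-BR),np.linalg.norm(TL-BL),np.linalg.norm(TR-BR))
o=np.mean(C,0); ya=(TL-TR)+(BL-BR); ya/=np.linalg.norm(ya); xa=(TL-BL)+(TR-BR); xa/=np.linalg.norm(xa)
print('o',o,'yaw from y',np.arctan2(-ya[0],ya[1]),'from x',np.arctan2(xa[1],xa[0]))
yaw=np.arctan2(-ya[0],ya[1])*.53+np.arctan2(xa[1],xa[0])*.47
X=np.array([np.cos(yaw),np.sin(yaw)]);Y=np.array([-X[1],X[0]])
for n,p,z in [('a',(444,173),.116),('b',(532,249),.123),('c',(441,266),.122),('d',(535,156),.116),('bar',(436,68),.112)]:
    w=ray('top',*cr(p),z)[:2]; print(n,w.round(4),'slab',((w-o)@X).round(4),((w-o)@Y).round(4))
print('jar',ray('top',*cr((180,128)),.085))
print('scraper proj in scene',proj('scene',[0.4532,0.3557,0.119]))
s=arm.get_state(); print(R.from_quat(s['tool_rot']).as_matrix().round(3))
# bar ends both at z .119; corner check slab height from scene
for z in (.095,.105): print([proj('scene',[*c,z]).round(1).tolist() for c in C])
E
```

```text
corners [[ 0.7012  0.178 ]
 [ 0.6551 -0.1567]
 [ 0.4033  0.217 ]
 [ 0.3616 -0.1203]]
len 0.33781550798676835 0.3398764266108371 0.30052619605791653 0.29572227755799513
o [0.53029537 0.02950169] yaw from y -0.12991923890384996 from x -0.12685326967992083
a [0.5355 0.0538] slab 0.002 0.0248
b [ 0.4521 -0.0403] slab -0.0686 -0.0793
c [0.4341 0.0563] slab -0.0989 0.0142
d [ 0.5539 -0.0441] slab 0.0329 -0.07
bar [0.6526 0.0633] slab 0.1169 0.0492
jar [0.59186698 0.34694646 0.085     ]
scraper proj in scene [328.78364519 137.17175962]
[[ 0.967 -0.001  0.256]
 [-0.256 -0.002  0.967]
 [-0.    -1.    -0.002]]
[[351.0, 207.9], [261.9, 263.6], [291.1, 153.8], [207.2, 198.3]]
[[351.5, 205.8], [261.9, 261.7], [291.2, 151.7], [206.8, 196.2]]
```

Call:
play_rows --commands '[[[0,0,0],[0,-0.75,0],-1],[[0,0,0],[0,-0.75,0],-1],[[0.52,0.067,-0.373],[0,0,0],-1],[[0.52,0.067,-0.373],[0,0,0],-1],[[0.52,0.067,-0.373],[0,0,0],-1],[[0.52,0.067,-0.373],[0,0,0],-1],[[0.52,0.067,-0.373],[0,0,0],-1],[[0.52,0.067,-0.373],[0,0,0],-1],[[0.52,0.067,-0.373],[0,0,0],-1],[[0.52,0.067,-0.373],[0,0,0],-1],[[0.52,0.067,-0.373],[0,0,0],-1],[[0.52,0.067,-0.373],[0,0,0],-1],[[0.52,0.067,-0.373],[0,0,0],-1],[[0.52,0.067,-0.373],[0,0,0],-1],[[0,0,0],[0,0,0],-1],[[0,0,0],[0,0,0],-1]]'

```text
time: 1.7
ee_pos: [0.4533, 0.3559, 0.2015]
tool_rot: [0.707, -0.029, 0.028, -0.706]
force: [-0.8, 0.9, 0.1]
width: 0.0855
```

```bash
cat >> h.py <<'E'
def st():
    s=arm.get_state(); M=R.from_quat(s['tool_rot']).as_matrix()
    print('t',round(s['time'],2),'p',s['ee_pos'].round(4),'yaw',np.arctan2(M[1,0],M[0,0]).round(4),'down',M[:,1].round(3),'F',s['force'].round(2),'w',round(s['width'],4)); return s,M
def to(x,y,z=None):
    s,M=st(); p=s['ee_pos']; d=np.array([x,y,p[2] if z is None else z])-p
    print('units',(M.T@d/0.05).round(2))
E
python3 - <<'E'
from h import *
to(.4532,.3557,.1)
im=snap('scene','pics/s1.png'); cv2.imwrite('pics/s1c.png',cv2.resize(im[80:220,250:430,::-1],None,fx=4,fy=4,interpolation=cv2.INTER_CUBIC))
E
```

```text
t 1.7 p [0.4533 0.3559 0.2015] yaw -0.0804 down [-0.002 -0.    -1.   ] F [-0.84  0.88  0.06] w 0.0855
units [ 0.    2.03 -0.  ]
```

View pics/s1c.png

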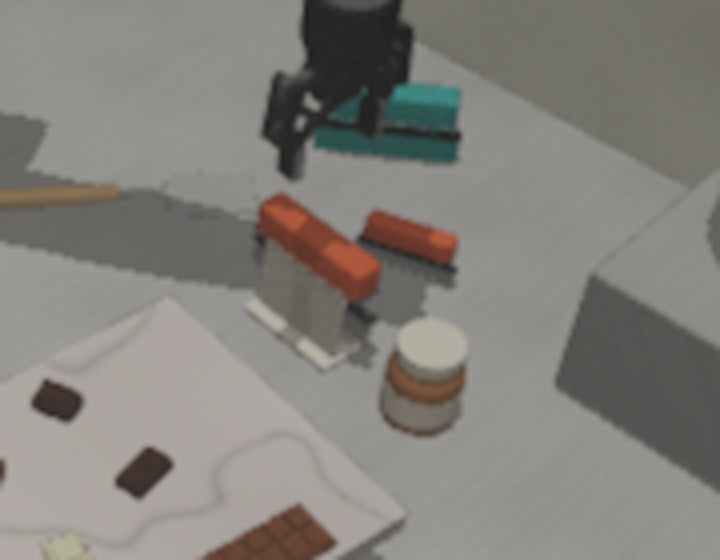

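The crop shows the gripper right above the orange bar (320,245), with the rack walls beneath it and the jar clear at (425,375). I'll descend and grip.

Call:
play_rows --commands '[[[0,0.41,0],[0,0,0],-1],[[0,0.41,0],[0,0,0],-1],[[0,0.41,0],[0,0,0],-1],[[0,0.41,0],[0,0,0],-1],[[0,0.42,0],[0,0,0],-1],[[0,0,0],[0,0,0],-1],[[0,0,0],[0,0,0],1],[[0,0,0],[0,0,0],1],[[0,0,0],[0,0,0],1],[[0,0,0],[0,0,0],1],[[0,0,0],[0,0,0],1],[[0,0,0],[0,0,0],1],[[0,0,0],[0,0,0],1],[[0,0,0],[0,0,0],1]]' --squeeze 70

```text
time: 3.15
ee_pos: [0.4544, 0.3573, 0.1007]
tool_rot: [-0.706, 0.027, -0.029, 0.707]
force: [-0.9, 0.3, 6.1]
width: 0.0309
```

```bash
python3 - <<'E'
from h import *
st()
E
```

```text
t 3.15 p [0.4544 0.3573 0.1007] yaw -0.0787 down [ 0.002  0.002 -1.   ] F [-0.92  0.31  6.08] w 0.0309
```

Call:
play_rows --commands '[[[0,-0.1,0],[0,0,0],1],[[0,-0.3,0],[0,0,0],1],[[0,-0.5,0],[0,0,0],1],[[0,-0.5,0],[0,0,0],1],[[0,-0.5,0],[0,0,0],1],[[0,-0.5,0],[0,0,0],1],[[0,-0.3,0],[0,0,0],1],[[0,0,0],[0,0,0],1],[[0,0,0],[0,0,0],1]]'

```text
time: 4.05
ee_pos: [0.4529, 0.3561, 0.2332]
tool_rot: [0.707, -0.028, 0.028, -0.706]
force: [-0.4, -0.4, -3.0]
width: 0.031
```

```bash
python3 - <<'E'
from h import *
o=np.array([.5303,.0295]);yaw=-.128;X=np.array([np.cos(yaw),np.sin(yaw)]);Y=np.array([-X[1],X[0]])
p=o-.105*X+.07*Y; print(p,o+.005*X+.07*Y); to(*p)
s=arm.get_state(); d=p-s['ee_pos'][:2]; print('in slab-yaw axes x,z units',d@X/.05,d@Y/.05)
im=snap('scene','pics/s2.png'); cv2.imwrite('pics/s2c.png',cv2.resize(im[20:220,230:430,::-1],None,fx=3,fy=3,interpolation=cv2.INTER_CUBIC))
E
```

```text
[0.43509454 0.11233067] [0.54419465 0.09828909]
t 4.05 p [0.4529 0.3561 0.2332] yaw -0.0789 down [-0.001 -0.001 -1.   ] F [-0.4  -0.38 -2.95] w 0.031
units [ 0.03  0.   -4.89]
in slab-yaw axes x,z units 0.2697554940696726 -4.8808986017644
```

View pics/s2c.png

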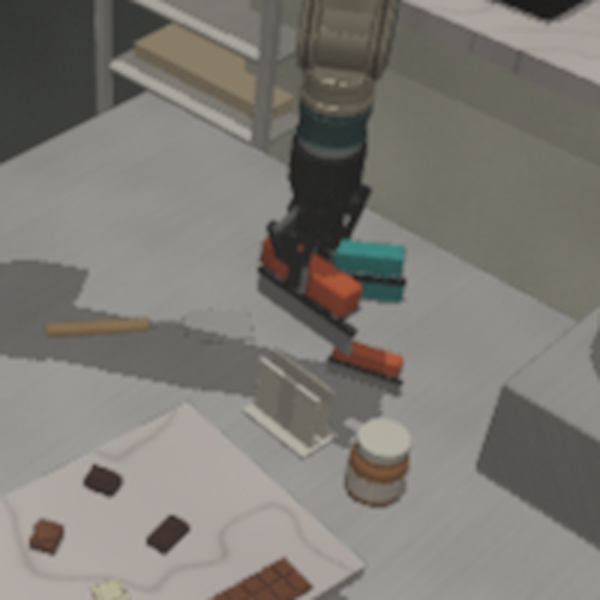

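The crop shows the scraper held level (310,275), clear of the now empty rack (290,400). Next I'll go above the first stroke's start.

Call:
play_rows --commands '[[[0,0,0],[0,0.41,0],1],[[0,0,-0.2],[0,0,0],1],[[0.03,0,-0.43],[0,0,0],1],[[0.03,0,-0.5],[0,0,0],1],[[0.03,0,-0.5],[0,0,0],1],[[0.03,0,-0.5],[0,0,0],1],[[0.03,0,-0.5],[0,0,0],1],[[0.03,0,-0.5],[0,0,0],1],[[0.03,0,-0.5],[0,0,0],1],[[0.03,0,-0.5],[0,0,0],1],[[0.03,0,-0.4],[0,0,0],1],[[0,0,-0.25],[0,0,0],1],[[0,0,-0.1],[0,0,0],1],[[0,0.2,0],[0,0,0],1],[[0,0.1,0],[0,0,0],1],[[0,0,0],[0,0,0],1],[[0,0,0],[0,0,0],1]]'

```text
time: 5.8
ee_pos: [0.4353, 0.1133, 0.2186]
tool_rot: [0.706, -0.045, 0.044, -0.706]
force: [1.2, -0.4, -3.1]
width: 0.031
```

```bash
python3 - <<'E'
from h import *
to(.4351,.1123)
im=snap('scene','pics/s3.png'); cv2.imwrite('pics/s3c.png',cv2.resize(im[80:300,150:400,::-1],None,fx=3,fy=2.7,interpolation=cv2.INTER_CUBIC))
for i in range(4): print(arm.snapshot('top').shape and arm.get_state()['force'].round(2))
E
```

```text
t 5.8 p [0.4353 0.1133 0.2186] yaw -0.1269 down [-0.001  0.    -1.   ] F [ 1.15 -0.43 -3.12] w 0.031
units [-0.    0.   -0.02]
[ 0.97 -0.22 -2.4 ]
[ 0.38 -0.29 -2.89]
[ 0.2   0.58 -2.26]
[ 0.77 -0.04 -2.05]
```

View pics/s3c.png

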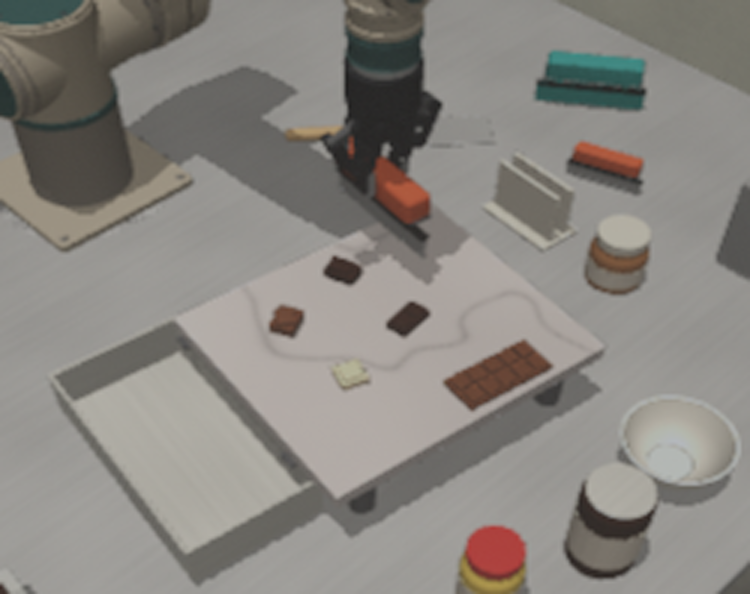

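```bash
python3 - <<'E'
from h import *
for z in (.13,.135,.14,.145,.15,.155): print(z,proj('scene',[.5097,.1038,z]).round(1))
im=cv2.imread('pics/s3.png'); print(im[155:180:1,290:294].mean(2).round().astype(int).tolist())
E
```

```text
0.13 [290.6 179.6]
0.135 [290.7 178.5]
0.14 [290.8 177.4]
0.145 [290.8 176.3]
0.15 [290.9 175.2]
0.155 [290.9 174.1]
[[76, 70, 70, 105], [71, 70, 68, 100], [69, 67, 68, 99], [68, 67, 72, 101], [67, 66, 69, 96], [68, 63, 68, 96], [71, 85, 100, 113], [100, 113, 122, 121], [117, 122, 122, 121], [97, 117, 122, 121], [64, 98, 117, 122], [46, 66, 94, 113], [46, 45, 68, 106], [46, 50, 86, 115], [65, 74, 103, 122], [80, 90, 110, 122], [81, 94, 113, 122], [84, 99, 116, 122], [87, 100, 117, 122], [93, 98, 114, 122], [108, 106, 117, 122], [119, 119, 122, 122], [122, 122, 122, 122], [122, 122, 122, 122], [122, 122, 122, 122]]
```

Call:
play_rows --commands '[[[0,0.1,-0.02],[0,0,0],1],[[0,0.2,0],[0,0,0],1],[[0,0.1,0],[0,0,0],1],[[0,0,0],[0,0,0],1]]'

```text
time: 6.45
ee_pos: [0.4343, 0.1116, 0.1976]
tool_rot: [0.706, -0.046, 0.044, -0.705]
force: [-1.3, -0.2, -2.3]
width: 0.031
```

Call:
play_rows --commands '[[[0,0.16,0.01],[0,0,0],1],[[0,0.12,0],[0,0,0],1],[[0,0,0],[0,0,0],1],[[0,0,0],[0,0,0],1]]'

```text
time: 6.85
ee_pos: [0.4354, 0.1123, 0.1849]
tool_rot: [0.706, -0.045, 0.045, -0.706]
force: [-0.1, -0.0, -2.8]
width: 0.0306
```

```bash
python3 - <<'E'
from h import *
st()
E
```

```text
t 6.85 p [0.4354 0.1123 0.1849] yaw -0.128 down [-0.001 -0.    -1.   ] F [-0.1  -0.   -2.78] w 0.0306
```

Call:
play_rows --commands '[[[0,0.06,0],[0,0,0],1],[[0,0,0],[0,0,0],1],[[0,0,0],[0,0,0],1]]'

```text
time: 7.15
ee_pos: [0.4356, 0.1123, 0.1822]
tool_rot: [-0.706, 0.045, -0.045, 0.706]
force: [0.1, 0.3, -2.9]
width: 0.0308
```

Call:
play_rows --commands '[[[0,0.08,0],[0,0,0],1],[[0,0,0],[0,0,0],1],[[0,0,0],[0,0,0],1]]'

```text
time: 7.45
ee_pos: [0.4354, 0.1123, 0.1779]
tool_rot: [0.706, -0.045, 0.045, -0.706]
force: [0.1, -0.8, -2.0]
width: 0.0308
```

```bash
python3 - <<'E'
from h import *
st()
E
```

```text
t 7.45 p [0.4354 0.1123 0.1779] yaw -0.1279 down [-0. -0. -1.] F [ 0.08 -0.76 -2.03] w 0.0308
```

Call:
play_rows --commands '[[[0,0.06,0],[0,0,0],1],[[0,0,0],[0,0,0],1],[[0,0,0],[0,0,0],1]]'

```text
time: 7.75
ee_pos: [0.4354, 0.1123, 0.175]
tool_rot: [0.706, -0.045, 0.045, -0.706]
force: [-1.0, -0.2, -1.9]
width: 0.0308
```

Call:
play_rows --commands '[[[0,0.06,0],[0,0,0],1],[[0,0,0],[0,0,0],1],[[0,0,0],[0,0,0],1]]'

```text
time: 8.05
ee_pos: [0.4354, 0.1123, 0.172]
tool_rot: [0.706, -0.045, 0.045, -0.706]
force: [0.1, -0.1, -3.2]
width: 0.0311
```

```bash
python3 - <<'E'
from h import *
for i in range(3): arm.snapshot('top'); st()
E
```

```text
t 8.1 p [0.4355 0.1123 0.1721] yaw -0.128 down [-0. -0. -1.] F [ 0.88  0.6  -2.04] w 0.0312
t 8.15 p [0.4356 0.1123 0.1721] yaw -0.128 down [ 0.  0. -1.] F [ 0.58 -0.01 -2.41] w 0.0314
t 8.2 p [0.4356 0.1123 0.1721] yaw -0.128 down [ 0.  0. -1.] F [-0.05  0.47 -2.13] w 0.031
```

Call:
play_rows --commands '[[[0,0.06,0],[0,0,0],1],[[0,0,0],[0,0,0],1],[[0,0,0],[0,0,0],1]]'

```text
time: 8.5
ee_pos: [0.4356, 0.1123, 0.1691]
tool_rot: [0.706, -0.045, 0.045, -0.706]
force: [0.8, 0.6, -2.1]
width: 0.0308
```

```bash
python3 - <<'E'
from h import *
for i in range(2): arm.snapshot('top'); st()
E
```

```text
t 8.55 p [0.4355 0.1123 0.1691] yaw -0.128 down [-0. -0. -1.] F [ 0.37  0.03 -2.03] w 0.0307
t 8.6 p [0.4356 0.1123 0.1691] yaw -0.128 down [-0. -0. -1.] F [ 0.74  0.55 -2.1 ] w 0.0304
```

Call:
play_rows --commands '[[[0,0.05,0],[0,0,0],1],[[0,0,0],[0,0,0],1],[[0,0,0],[0,0,0],1]]'

```text
time: 8.9
ee_pos: [0.4357, 0.1123, 0.1669]
tool_rot: [-0.706, 0.045, -0.045, 0.706]
force: [-1.1, -0.4, 0.7]
width: 0.0308
```

```bash
python3 - <<'E'
from h import *
for i in range(3): arm.snapshot('top'); st()
E
```

```text
t 8.95 p [0.4357 0.1123 0.1669] yaw -0.128 down [ 0.  0. -1.] F [-0.64  0.12  1.21] w 0.0307
t 9.0 p [0.4357 0.1123 0.1669] yaw -0.128 down [ 0.  0. -1.] F [-0.6   0.74  1.06] w 0.0309
t 9.05 p [0.4357 0.1123 0.1668] yaw -0.128 down [ 0.  0. -1.] F [-0.9   0.57  1.16] w 0.0311
```

Call:
play_rows --commands '[[[0,0.04,0],[0,0,0],1],[[0,0,0],[0,0,0],1],[[0,0,0],[0,0,0],1]]'

```text
time: 9.35
ee_pos: [0.4357, 0.1123, 0.1648]
tool_rot: [-0.706, 0.045, -0.045, 0.706]
force: [-0.6, 0.2, 2.5]
width: 0.0311
```

```bash
python3 - <<'E'
from h import *
for i in range(3): arm.snapshot('top'); st()
E
```

```text
t 9.4 p [0.4357 0.1123 0.1648] yaw -0.128 down [ 0.  0. -1.] F [-0.37 -0.    2.97] w 0.0306
t 9.45 p [0.4357 0.1123 0.1648] yaw -0.128 down [ 0.  0. -1.] F [-1.04  0.49  2.76] w 0.0312
t 9.5 p [0.4357 0.1123 0.1647] yaw -0.1279 down [ 0.  0. -1.] F [-0.68 -0.13  2.82] w 0.0309
```

The blade touches at TCP z ≈ 0.168. At 0.1648 it's pressed about 4 mm with about 5 N, well inside the range. Stroke 1 goes in two parts.

Call:
play_rows --commands '[[[0,0,-0.08],[0,0,0],1],[[0,0,-0.15],[0,0,0],1],[[0,0,-0.15],[0,0,0],1],[[0,0,-0.15],[0,0,0],1],[[0,0,-0.15],[0,0,0],1],[[0,0,-0.15],[0,0,0],1],[[0,0,-0.15],[0,0,0],1]]'

```text
time: 10.2
ee_pos: [0.4292, 0.063, 0.1646]
tool_rot: [-0.706, 0.045, -0.045, 0.706]
force: [-0.3, 2.1, 1.9]
width: 0.0309
```

```bash
python3 - <<'E'
from h import *
st()
E
```

```text
t 10.2 p [0.4292 0.063  0.1646] yaw -0.1283 down [ 0.  0. -1.] F [-0.27  2.11  1.9 ] w 0.0309
```

Call:
play_rows --commands '[[[0,0,-0.15],[0,0,0],1],[[0,0,-0.15],[0,0,0],1],[[0,0,-0.15],[0,0,0],1],[[0,0,-0.15],[0,0,0],1],[[0,0,-0.15],[0,0,0],1],[[0,0,-0.15],[0,0,0],1]]'

```text
time: 10.8
ee_pos: [0.4234, 0.0185, 0.1646]
tool_rot: [-0.706, 0.045, -0.045, 0.706]
force: [0.3, 1.7, 2.6]
width: 0.0308
```

```bash
python3 - <<'E'
from h import *
st()
im=snap('scene','pics/s4.png'); cv2.imwrite('pics/s4c.png',cv2.resize(im[80:300,150:400,::-1],None,fx=3,fy=2.7,interpolation=cv2.INTER_CUBIC))
o=np.array([.5303,.0295]);yaw=-.128;X=np.array([np.cos(yaw),np.sin(yaw)]);Y=np.array([-X[1],X[0]])
d=arm.get_state()['ee_pos'][:2]-o; print('slab',d@X,d@Y)
E
```

```text
t 10.8 p [0.4234 0.0185 0.1646] yaw -0.128 down [-0.  0. -1.] F [0.34 1.74 2.56] w 0.0308
slab -0.1046398784257334 -0.025465498735628457
```

View pics/s4c.png

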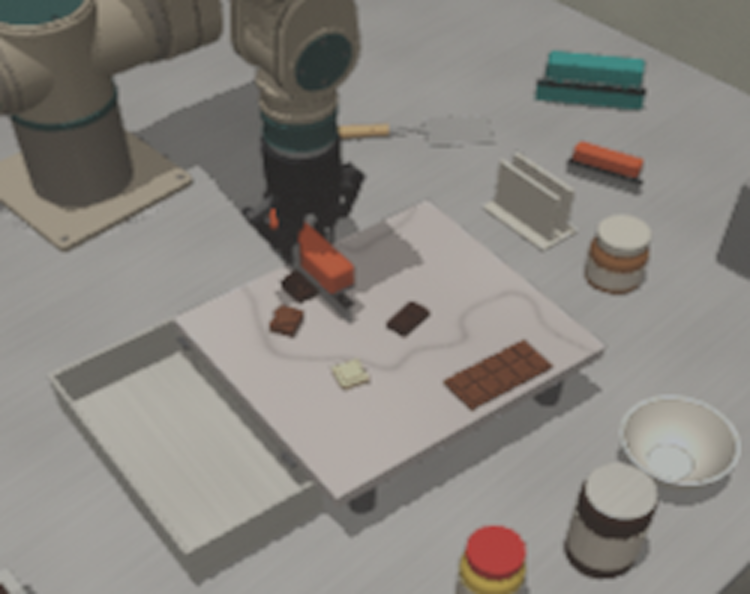

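The picture shows the blade pushing c (300,285) toward b (287,320), leaving a and d untouched. I'll continue over the edge (to about 11 mm past it), then lift.

Call:
play_rows --commands '[[[0,0,-0.15],[0,0,0],1],[[0,0,-0.15],[0,0,0],1],[[0,0,-0.15],[0,0,0],1],[[0,0,-0.15],[0,0,0],1],[[0,0,-0.15],[0,0,0],1],[[0,0,-0.15],[0,0,0],1],[[0,0,-0.15],[0,0,0],1],[[0,0,-0.15],[0,0,0],1],[[0,0,-0.15],[0,0,0],1],[[0,0,-0.15],[0,0,0],1]]'

```text
time: 11.85
ee_pos: [0.4138, -0.0559, 0.1646]
tool_rot: [-0.706, 0.045, -0.045, 0.706]
force: [0.5, 2.9, 2.1]
width: 0.0313
```

Call:
play_rows --commands '[[[0,0,-0.16],[0,0,0],1],[[0,0,-0.16],[0,0,0],1],[[0,0,-0.16],[0,0,0],1],[[0,0,-0.16],[0,0,0],1],[[0,0,-0.16],[0,0,0],1],[[0,0,-0.16],[0,0,0],1],[[0,0,-0.16],[0,0,0],1],[[0,0,-0.16],[0,0,0],1],[[0,0,-0.16],[0,0,0],1],[[0,0,-0.16],[0,0,0],1],[[0,0,0],[0,0,0],1],[[0,0,0],[0,0,0],1]]'

```text
time: 13.05
ee_pos: [0.403, -0.1349, 0.1639]
tool_rot: [0.706, -0.046, 0.045, -0.706]
force: [-0.2, -0.2, -2.0]
width: 0.0313
```

```bash
python3 - <<'E'
from h import *
st()
im=snap('scene','pics/s5.png'); cv2.imwrite('pics/s5c.png',cv2.resize(im[80:300,150:400,::-1],None,fx=3,fy=2.7,interpolation=cv2.INTER_CUBIC))
o=np.array([.5303,.0295]);yaw=-.128;X=np.array([np.cos(yaw),np.sin(yaw)]);Y=np.array([-X[1],X[0]])
d=arm.get_state()['ee_pos'][:2]-o; print('slab',d@X,d@Y)
E
```

```text
t 13.05 p [ 0.403  -0.1349  0.1639] yaw -0.1289 down [-0.002 -0.    -1.   ] F [-0.16 -0.2  -2.01] w 0.0313
slab -0.10514871678140761 -0.17907002579625386
```

View pics/s5c.png

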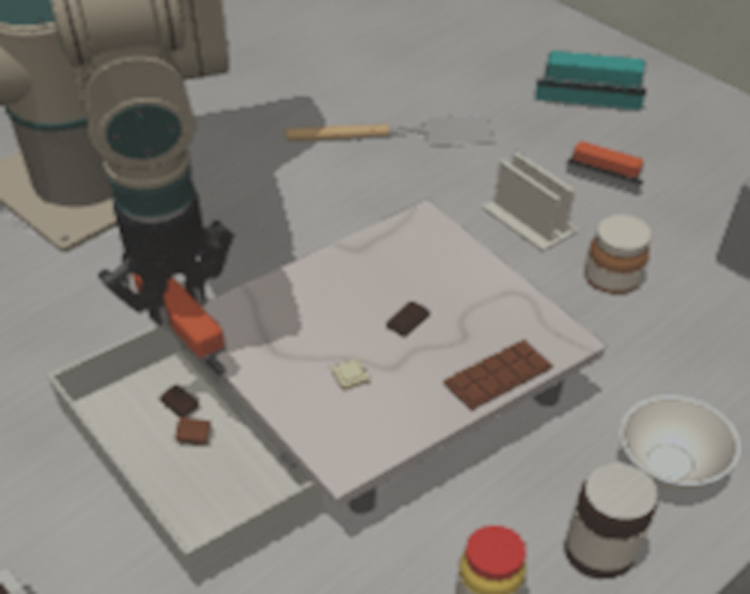

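c (180,400) and b (193,430) are both in the tray, and the blade is past the edge. Now I'll lift and go to the second start.

Call:
play_rows --commands '[[[0,-0.2,0],[0,0,0],1],[[0,-0.4,0],[0,0,0],1],[[0,-0.4,0],[0,0,0],1],[[0.1,0,0.25],[0,0,0],1],[[0.2,0,0.45],[0,0,0],1],[[0.25,0,0.55],[0,0,0],1],[[0.25,0,0.55],[0,0,0],1],[[0.25,0,0.55],[0,0,0],1],[[0.25,0,0.55],[0,0,0],1],[[0.25,0,0.55],[0,0,0],1],[[0.25,0,0.55],[0,0,0],1],[[0.2,0,0.5],[0,0,0],1],[[0.15,0,0.33],[0,0,0],1],[[0.05,0,0.15],[0,0,0],1],[[0,0.3,0],[0,0,0],1],[[0,0.3,0],[0,0,0],1],[[0,0.2,0],[0,0,0],1],[[0,0,0],[0,0,0],1],[[0,0,0],[0,0,0],1]]'

```text
time: 15.0
ee_pos: [0.5445, 0.0979, 0.1748]
tool_rot: [0.706, -0.046, 0.045, -0.706]
force: [-0.4, 0.2, -1.4]
width: 0.0306
```

```bash
cat >> h.py <<'E'
def sl():
    o=np.array([.5303,.0295]);yaw=-.128;X=np.array([np.cos(yaw),np.sin(yaw)]);Y=np.array([-X[1],X[0]])
    d=arm.get_state()['ee_pos'][:2]-o; print('slab',(d@X).round(4),(d@Y).round(4))
E
python3 - <<'E'
from h import *
st();sl()
E
```

```text
t 15.0 p [0.5445 0.0979 0.1748] yaw -0.1286 down [-0. -0. -1.] F [-0.38  0.17 -1.36] w 0.0306
slab 0.0053 0.0696
```

Call:
play_rows --commands '[[[0,0.08,0],[0,0,0],1],[[0,0.06,0],[0,0,0],1],[[0,0.04,0],[0,0,0],1],[[0,0,0],[0,0,0],1],[[0,0,0],[0,0,0],1]]'

```text
time: 15.5
ee_pos: [0.5454, 0.0982, 0.1664]
tool_rot: [0.706, -0.045, 0.046, -0.706]
force: [0.8, -0.3, 1.4]
width: 0.0311
```

```bash
python3 - <<'E'
from h import *
for i in range(3): arm.snapshot('top'); st()
sl()
E
```

```text
t 15.55 p [0.5454 0.0982 0.1663] yaw -0.128 down [ 0.002 -0.    -1.   ] F [ 0.56 -0.09  1.58] w 0.0311
t 15.6 p [0.5454 0.0982 0.1663] yaw -0.128 down [ 0.002 -0.    -1.   ] F [ 0.74 -1.87  1.64] w 0.0308
t 15.65 p [0.5454 0.0982 0.1662] yaw -0.128 down [ 0.002 -0.    -1.   ] F [-0.14 -0.54  0.87] w 0.0311
slab 0.0062 0.0701
```

Call:
play_rows --commands '[[[0,0.03,0],[0,0,0],1],[[-0.02,0,-0.08],[0,0,0],1],[[0,0,-0.15],[0,0,0],1],[[0,0,-0.15],[0,0,0],1],[[0,0,-0.15],[0,0,0],1],[[0,0,-0.15],[0,0,0],1],[[0,0,-0.15],[0,0,0],1],[[0,0,-0.15],[0,0,0],1],[[0,0,-0.15],[0,0,0],1]]'

```text
time: 16.55
ee_pos: [0.5362, 0.0417, 0.164]
tool_rot: [-0.706, 0.045, -0.045, 0.706]
force: [0.7, 2.6, 2.6]
width: 0.0309
```

```bash
python3 - <<'E'
from h import *
st();sl()
E
```

```text
t 16.55 p [0.5362 0.0417 0.164 ] yaw -0.1282 down [-0.  0. -1.] F [0.75 2.6  2.6 ] w 0.0309
slab 0.0043 0.0128
```

Call:
play_rows --commands '[[[0,0,-0.15],[0,0,0],1],[[0,0,-0.15],[0,0,0],1],[[0,0,-0.15],[0,0,0],1],[[0,0,-0.15],[0,0,0],1],[[0,0,-0.15],[0,0,0],1],[[0,0,-0.15],[0,0,0],1],[[0,0,-0.15],[0,0,0],1],[[0,0,-0.15],[0,0,0],1],[[0,0,-0.15],[0,0,0],1],[[0,0,-0.15],[0,0,0],1]]'

```text
time: 17.55
ee_pos: [0.5267, -0.0326, 0.1641]
tool_rot: [-0.706, 0.045, -0.045, 0.706]
force: [0.8, 2.8, 3.0]
width: 0.031
```

```bash
python3 - <<'E'
from h import *
st();sl()
E
```

```text
t 17.55 p [ 0.5267 -0.0326  0.1641] yaw -0.1279 down [-0.  0. -1.] F [0.81 2.75 2.98] w 0.031
slab 0.0043 -0.0621
```

Press is steady. Remaining distance to −0.181 is about 2.38 units.

Call:
play_rows --commands '[[[0,0,-0.15],[0,0,0],1],[[0,0,-0.15],[0,0,0],1],[[0,0,-0.15],[0,0,0],1],[[0,0,-0.15],[0,0,0],1],[[0,0,-0.15],[0,0,0],1],[[0,0,-0.15],[0,0,0],1],[[0,0,-0.15],[0,0,0],1],[[0,0,-0.15],[0,0,0],1],[[0,0,-0.15],[0,0,0],1],[[0,0,-0.15],[0,0,0],1],[[0,0,-0.15],[0,0,0],1],[[0,0,-0.15],[0,0,0],1],[[0,0,-0.15],[0,0,0],1],[[0,0,-0.15],[0,0,0],1],[[0,0,-0.15],[0,0,0],1],[[0,0,-0.15],[0,0,0],1],[[0,0,0],[0,0,0],1],[[0,0,0],[0,0,0],1]]'

```text
time: 19.35
ee_pos: [0.5108, -0.1513, 0.1633]
tool_rot: [0.706, -0.046, 0.045, -0.706]
force: [0.4, -0.2, -3.8]
width: 0.031
```

```bash
python3 - <<'E'
from h import *
st();sl()
im=snap('scene','pics/s6.png'); cv2.imwrite('pics/s6c.png',cv2.resize(im[80:300,150:400,::-1],None,fx=3,fy=2.7,interpolation=cv2.INTER_CUBIC))
E
```

```text
t 19.35 p [ 0.5108 -0.1513  0.1633] yaw -0.1287 down [-0.002  0.    -1.   ] F [ 0.39 -0.16 -3.78] w 0.031
slab 0.0037 -0.1819
```

View pics/s6c.png

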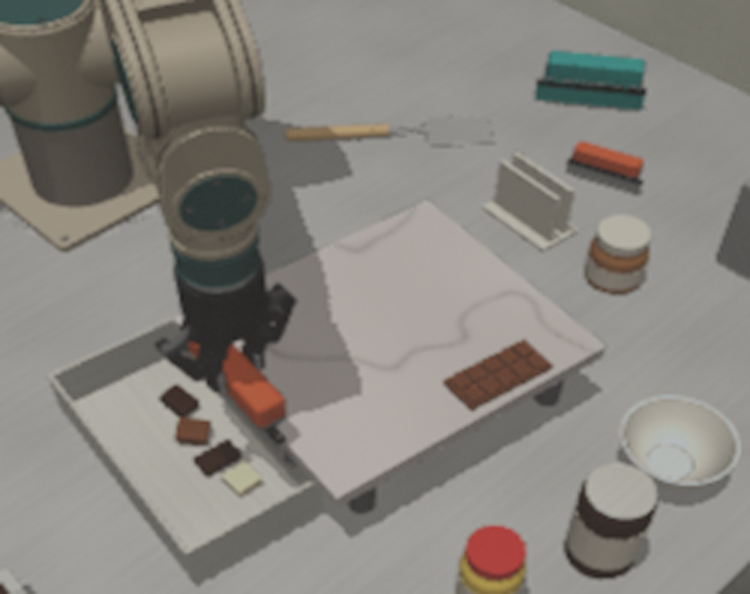

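All four pieces are in the tray: (180,400), (193,430), (218,457) and (242,478). The slab is clear and the bar is unmoved. Now I'll carry the scraper back.

Call:
play_rows --commands '[[[0,-0.2,0],[0,0,0],1],[[0,-0.4,0],[0,0,0],1],[[0,-0.4,0],[0,0,0],1],[[0,-0.3,0],[0,0,0],1],[[0,-0.1,0],[0,-0.42,0],1],[[0,0,0.2],[0,0,0],1],[[0,0,0.4],[0,0,0],1],[[-0.12,0,0.55],[0,0,0],1],[[-0.12,0,0.55],[0,0,0],1],[[-0.12,0,0.55],[0,0,0],1],[[-0.12,0,0.55],[0,0,0],1],[[-0.12,0,0.55],[0,0,0],1],[[-0.12,0,0.55],[0,0,0],1],[[-0.12,0,0.55],[0,0,0],1],[[-0.12,0,0.55],[0,0,0],1]]'

```text
time: 20.9
ee_pos: [0.482, 0.1037, 0.2338]
tool_rot: [-0.707, 0.028, -0.027, 0.707]
force: [0.2, 0.6, -1.6]
width: 0.0313
```

Call:
play_rows --commands '[[[-0.12,0,0.55],[0,0,0],1],[[-0.12,0,0.55],[0,0,0],1],[[-0.12,0,0.55],[0,0,0],1],[[-0.12,0,0.55],[0,0,0],1],[[-0.12,0,0.55],[0,0,0],1],[[-0.12,0,0.55],[0,0,0],1],[[-0.12,0,0.55],[0,0,0],1],[[-0.12,0,0.55],[0,0,0],1],[[0,0,0.4],[0,0,0],1],[[0,0,0.25],[0,0,0],1],[[0,0,0],[0,0,0],1],[[0,0,0],[0,0,0],1],[[0,0,0],[0,0,0],1]]'

```text
time: 22.2
ee_pos: [0.4548, 0.3563, 0.234]
tool_rot: [0.707, -0.028, 0.028, -0.706]
force: [-1.1, -0.1, -2.5]
width: 0.031
```

```bash
python3 - <<'E'
from h import *
to(.4544,.3573,.1007)
im=snap('top','pics/t2.png')[:,:,::-1].copy()
hsv=cv2.cvtColor(im,cv2.COLOR_BGR2HSV); h,s,v=[hsv[...,i].astype(int) for i in range(3)]
cv2.imwrite('pics/t2c.png',cv2.resize(im[165:265,120:240],None,fx=6,fy=6,interpolation=cv2.INTER_CUBIC))
E
```

```text
t 22.2 p [0.4548 0.3563 0.234 ] yaw -0.0788 down [-0.    -0.001 -1.   ] F [-1.14 -0.06 -2.46] w 0.031
units [-0.01  2.67  0.02]
```

View pics/t2c.png

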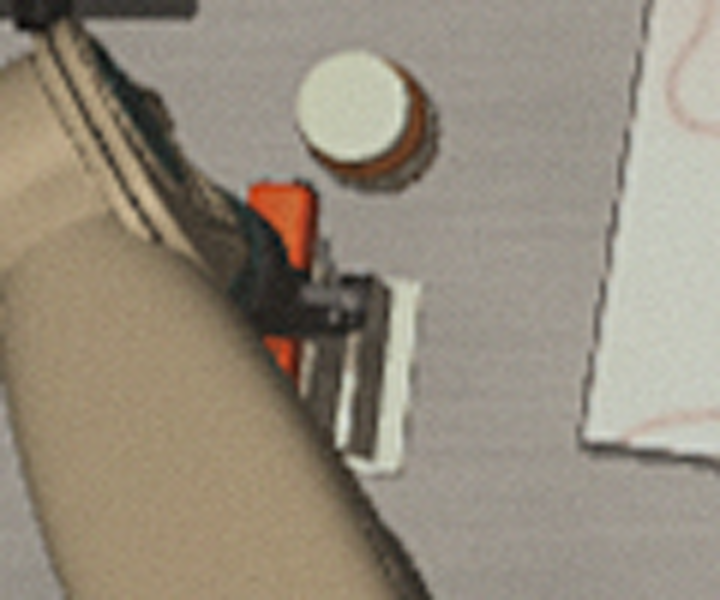

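The crop shows the scraper parallel to the rack walls (around (360,370)), and its offset fits height parallax. Position is within 1 mm of the recorded grip pose, so I'll lower it.

Call:
play_rows --commands '[[[-0.01,0.3,0.02],[0,0,0],1],[[0,0.4,0],[0,0,0],1],[[0,0.4,0],[0,0,0],1],[[0,0.3,0],[0,0,0],1],[[0,0.2,0],[0,0,0],1],[[0,0.2,0],[0,0,0],1],[[0,0.1,0],[0,0,0],1],[[0,0,0],[0,0,0],1]]'

```text
time: 23.05
ee_pos: [0.4541, 0.358, 0.1386]
tool_rot: [0.707, -0.028, 0.027, -0.706]
force: [-0.4, 0.7, -2.8]
width: 0.031
```

```bash
python3 - <<'E'
from h import *
to(.4544,.3573,.1007)
E
```

```text
t 23.05 p [0.4541 0.358  0.1386] yaw -0.0779 down [-0.001 -0.001 -1.   ] F [-0.43  0.73 -2.81] w 0.031
units [ 0.01  0.76 -0.01]
```

The blade is in the slot with no contact. Lowering onto the wall tops.

Call:
play_rows --commands '[[[0,0.25,0],[0,0,0],1],[[0,0.25,0],[0,0,0],1],[[0,0.16,0],[0,0,0],1],[[0,0.06,0],[0,0,0],1],[[0,0.04,0],[0,0,0],1],[[0,0,0],[0,0,0],1],[[0,0,0],[0,0,0],1]]'

```text
time: 23.75
ee_pos: [0.4548, 0.3587, 0.1015]
tool_rot: [-0.706, 0.027, -0.028, 0.707]
force: [-0.6, -0.3, -2.1]
width: 0.0307
```

```bash
python3 - <<'E'
from h import *
st()
E
```

```text
t 23.75 p [0.4548 0.3587 0.1015] yaw -0.0775 down [ 0.001  0.001 -1.   ] F [-0.56 -0.35 -2.13] w 0.0307
```

Call:
play_rows --commands '[[[0,0.02,-0.02],[0,0,0],1],[[0,0.02,0],[0,0,0],1],[[0,0,0],[0,0,0],1],[[0,0,0],[0,0,0],1]]'

```text
time: 24.15
ee_pos: [0.4549, 0.3579, 0.1007]
tool_rot: [-0.706, 0.027, -0.028, 0.707]
force: [-2.6, 0.5, 6.0]
width: 0.0307
```

```bash
python3 - <<'E'
from h import *
for i in range(2): arm.snapshot('top'); st()
E
```

```text
t 24.2 p [0.4549 0.3579 0.1006] yaw -0.0775 down [ 0.002  0.001 -1.   ] F [-1.86 -0.6   5.72] w 0.0309
t 24.25 p [0.4549 0.3579 0.1006] yaw -0.0775 down [ 0.002  0.001 -1.   ] F [-2.08 -1.35  5.12] w 0.0309
```

It's resting at the same height (0.1007) and force (6 N) as at the original grip. Releasing slowly and retreating straight up.

Call:
play_rows --commands '[[[0,0,0],[0,0,0],0.2],[[0,0,0],[0,0,0],0],[[0,0,0],[0,0,0],-0.3],[[0,0,0],[0,0,0],-0.7],[[0,0,0],[0,0,0],-1],[[0,0,0],[0,0,0],-1],[[0,0,0],[0,0,0],-1],[[0,0,0],[0,0,0],-1],[[0,-0.2,0],[0,0,0],-1],[[0,-0.4,0],[0,0,0],-1],[[0,-0.5,0],[0,0,0],-1],[[0,-0.6,0],[0,0,0],-1],[[0,-0.6,0],[0,0,0],-1],[[0,-0.6,0],[0,0,0],-1],[[0,-0.4,0],[0,0,0],-1],[[0,0,0],[0,0,0],-1]]'

```text
time: 25.85
ee_pos: [0.4564, 0.3587, 0.269]
tool_rot: [-0.705, 0.025, -0.03, 0.708]
force: [0.1, -0.2, -0.6]
width: 0.0854
```

Call:
play_rows --commands '[[[-0.3,0,0.3],[0,0,0],-1],[[-0.5,0,0.5],[0,0,0],-1],[[-0.5,0,0.5],[0,0,0],-1],[[-0.5,0,0.5],[0,0,0],-1],[[-0.5,0,0.5],[0,0,0],-1],[[-0.5,0,0.5],[0,0,0],-1],[[-0.5,0,0.5],[0,0,0],-1],[[-0.5,0,0.5],[0,0,0],-1],[[-0.3,0,0.3],[0,0,0],-1],[[0,0,0],[0,0,0],-1],[[0,0,0],[0,0,0],-1]]'

```text
time: 26.95
ee_pos: [0.2653, 0.5772, 0.2631]
tool_rot: [0.707, -0.027, 0.027, -0.706]
force: [0.2, -0.7, -0.5]
width: 0.085
```

```bash
python3 - <<'E'
from h import *
st()
im=snap('top','pics/t3.png')[:,:,::-1].copy(); sc=snap('scene','pics/s7.png')[:,:,::-1]
hsv=cv2.cvtColor(im,cv2.COLOR_BGR2HSV); h,s,v=[hsv[...,i].astype(int) for i in range(3)]
cs,_=cv2.findContours((((h<14)|(h>172))&(s>170)&(v>110)).astype(np.uint8),cv2.RETR_EXTERNAL,cv2.CHAIN_APPROX_NONE)
for c in cs:
    if cv2.contourArea(c)>100: r=cv2.minAreaRect(c); print(ray('top',*r[0],.119).round(4),r)
a=cv2.resize(im[140:280,120:385],None,fx=1.5,fy=1.5); b=cv2.resize(sc[80:300,150:400],(398,350))
b=cv2.resize(sc[80:300,150:400],None,fx=1.58,fy=1.58)
cv2.imwrite('pics/f.png',cv2.resize(np.vstack([cv2.resize(a,(400,211)),cv2.resize(b,(400,352))]),(568,800))[:600] if 0 else np.vstack([cv2.resize(a,(460,243)),cv2.resize(b,(460,350))]))
E
```

```text
t 26.95 p [0.2653 0.5772 0.2631] yaw -0.0766 down [-0.    -0.002 -1.   ] F [ 0.24 -0.74 -0.49] w 0.085
[0.4595 0.4663 0.119 ] ((139.10379028320312, 220.61322021484375), (25.411701202392578, 6.181224822998047), 74.05460357666016)
[0.4534 0.3563 0.119 ] ((173.17074584960938, 222.46340942382812), (9.276249885559082, 39.75535202026367), 6.340190887451172)
[ 0.794  -0.0979  0.119 ] ((314.0, 120.0), (14.0, 14.0), 90.0)
```

View pics/f.png

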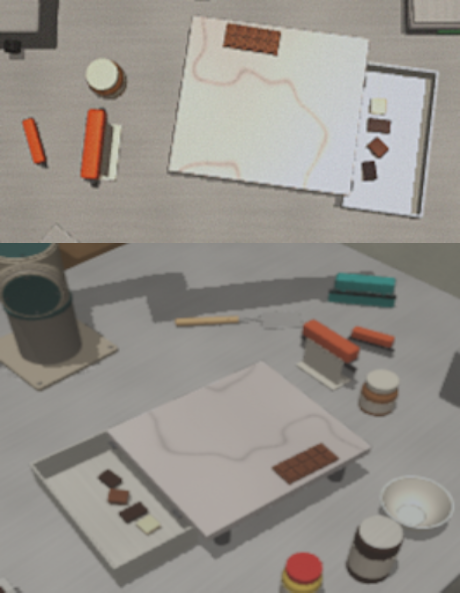

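The final views show the scraper back on its rack within 1 mm of where it started. All four pieces are in the tray, and the bar and jar are unmoved. Handing in.

```bash
python3 -c "
from workcell import arm
print(arm.sign_off())"
```

```text
the job is handed in; nothing more can be done
None
```

The job is done and handed in at about 27 s. All four chocolate pieces are in the scrap tray and the orange scraper is back in its rack.

- **Scraping:** I took the large orange scraper from its rack and felt for the marble. The blade touched at a tool height of about 0.168 m. Two strokes cleared the slab: c and b first, then a and d. Where I read it, the contact force was about 4–5.5 N.
- **Blade pressure:** The press can only be inferred. From the height change it was about 4 mm. From the force it comes out nearer 5–6 mm, because force rose about 0.8 N per mm where 0.5 was stated. Both are clear of the 10 mm stop.
- **Last checks:** In the final top view the scraper handle is within 1 mm of where it started. Its seating height and force matched the original grip. The final pictures show the slab clear except for the good bar, and the bar and jar look unmoved. I did not look closely at the moulds, but the arm never went near them. The gripper is open and the tool is clear of everything.

No check failed; the mismatch in the spring readings was the only disagreement.

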